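# Tip a standing V-die onto its base and push it home against the stop

## Robot

A 6-joint arm with a two-finger parallel gripper is mounted at the origin on the work surface. World frame = base frame: x ahead of the robot, y to its left, z up, the work surface at z = 0. Lengths are in m, angles in rad, forces in N, time in s.
With the tool pointing down it reaches from about 0.325 to 1 m from the base axis. Payload 5.1 kg.
Tool frame: the origin (TCP) lies midway between the tips of the shut fingers; the grasp point (between the pads) lies arm.tcp_to_grasp behind it (arm.tcp_to_grasp is the distance from the TCP to the grasp point, in m); z points along the fingers, y is the line along which they close (so a half turn about z gives the same grasp; the last joint's range is limited). The gripper opens to 85 mm and grips with 20 to 120 N. Pads are 22 mm wide; open, the fingers measure 114 mm over their backs; the gripper's body (76 mm by 85 mm) begins 54 mm behind the grasp point. The pads swing forward as they close: fully open they stand 13 mm farther back than shut.
Start: joints at [-1.301, 0.124, 1.65, -0, 1.367, -0.083], TCP at [0.225, -0.61, 0.231] pointing down, gripper open.
Joint ranges: [-2.61, 2.61], [-1.02, 2.33], [0.03, 2.71], [-1.35, 4.49], [0.32, 2.68], [-2.91, 2.91]. Speed limits (rad/s): [2.57, 2.57, 3.14, 3.14, 3.14, 3.14].

## Interface

Orientations are given as [roll, pitch, yaw] about the fixed x, y, z axes, in that order (R = Rz(yaw) Ry(pitch) Rx(roll)).
In Python, from rig import arm gives the robot as it stands.
- The arm moves only by the shell command python3 -m creep 'ROWS' [FORCE]. ROWS is a JSON object of lists of equal length, an entry for each row: "xyz": the shift along the tool's x, y, z in m, a list of three; "turn": the turn, a rotation vector about the tool's x, y, z in rad, a list of three; "gripper": the finger opening in m, from 0 to 0.0854. A call has 1 to 8 rows; each row is the pose to reach, as a shift and turn from the pose commanded when the call began, along the tool's axes at that moment; what a row does not reach only later rows make up. A row lasts 1/10 s, in which the tool goes at most 50 mm and 8.59 degrees, less where a joint would pass 70% of its speed; a pose out of reach is approached as far as the arm can. A call with a gripper value outside its range is refused whole. The fingers move at their own pace and stop on an object; FORCE is the grip in N (left out, the last holds). Time passes only in rows, so rows that repeat a pose let the fingers close. It gives the time, the measured TCP pose, the force, the opening and the grip force at its end, in the units of the state.
- arm.read_state(): the state, without advancing time (a new reading comes with each control period).
- arm.read_camera(name): name is "side" or "top"; returns the picture (400x640x3 uint8, red, green, blue); there is no depth.
- arm.camera_params(name): a dict with "intrinsics" (3x3 intrinsics, pixels), "k1" (the pictures are not rectified: a ray, as slopes to the right and down, at radius r is drawn at 1 + k1 r^2 times it, then the intrinsics apply), "R" (3x3) and "t" (3): a world point X has camera coordinates R X + t. Camera axes: x right, y down, z forward; pixel columns grow to the right and rows downward; lengths in m; the calibration is good to about 2 mm. A picture is of the moment at which its call begins. camera_params takes no time and is no camera call.
- arm.hand_in(): hands the job in; it is judged then, once.
Trained networks look in the newest picture that a camera, given by its name, has taken for a name from the list of things; names that differ only in an ending like _2 or _b are one class to them, and where a whole thing is asked for, a point or a joint stands for the part that bears it (a point fixed in the world has none). Each returns a list of dicts, best first, with "p" (0 to 1); they miss things now and then, are a little off and sometimes report something else, mostly with a low value. They report only what shows in the picture. A call takes as long as a camera call.
- arm.outline_of(thing, camera): "pixels" (400x640 bool, what is visible of it) and "box" ([left, top, width, height] in pixels, round what is visible of it).
- arm.spot_point(thing, camera): "position" ([row, column] in pixels: a listed point, or the origin of a listed thing).
The state is a dict: "t": time; "qpos": joint angles; "qd": joint speeds; "tau": joint torques, N m; "tcp_pos": TCP position; "eef_rot": TCP orientation; "force": force on the tool from outside, world axes, zero at the start; "ft_torque": the same for the moment, N m; "grip_width": finger opening in m; "gripper_force": force on a finger pad.
Only numpy, scipy, OpenCV 4.12 (cv2) and the standard library are available. Lean on these libraries where they do the work, as an engineer would, in place of code of your own. Each camera call takes 0.05 s, during which the arm holds its last target. There are 200 camera calls.

## Task

With the fingertips, push the upright steel V-die over towards the yellow stop bar so that it lies on the rubber mat on its base with the V groove facing up; once it lies still, push it along the mat until its leading end rests square and fully against the stop bar. Only push it, never pick it up, and leave the two aluminium spacer bars beside it and all the other tooling where they are.

Things in the scene. Friction and masses are not known exactly. Their poses are not given: they have to be found in the camera images.
- die: V-die to tip: bright steel block 100 mm long, 36 x 30 mm section, about 0.75 kg, loose, standing on end on the mat. Origin: centre of that foot end. Own z along its length (up while standing), y across its 36 mm width, x across its 30 mm depth. Face x = -15 mm: V groove, full length, 18 mm wide, 14 deep. Face x = +15 mm: flat base, red stripe, turned to the stop bar within 0.2 rad at start.
- die_head (a point): Centre of the die's other end face, 100 mm along own z from its origin, same axes: top while standing, leading end once it lies. The die, pushed high on its V face along own +x, pivots on the far edge of its foot, passes balance at about 17 degrees and falls on its base, V up, own z towards the stop bar; the foot end is then the rear end.
- die_mid (a point): Middle of the die, 50 mm along own z from its origin, same axes: 56 mm above the table while standing, 21 mm when lying on the mat. Friction of die on mat is about 0.6 (sliding it takes 3 to 6 N).
- nest: Fixed black rubber mat 280 (own x) x 270 (own y) x 6 mm with a fixed yellow stop bar on it. Origin: centre of the mat's underside, on the table. Own x points from the die to the stop bar, square to the bar's face; z up. Bar: 130 mm long along y, 22 mm thick, top 28 mm above the table, face towards the die at x = +110 mm. The standing die is 35 to 85 mm on the minus-x side of the origin.
- stop_face (a point): Centre of the stop bar's face that the die must rest against, 17 mm above the table; same axes as the mat.
- spacer_a: Plain square aluminium spacer bar 28 x 28 x 60 mm standing on the mat left of the die (mat's +y side). Origin: centre of its underside. Leave alone.
- spacer_b: Plain square aluminium spacer bar 28 x 28 x 60 mm standing on the mat right of the die (mat's -y side). Origin: centre of its underside. Leave alone.
- punch: Steel acute punch section, 110 mm long, about 85 mm wide and 20 mm thick, lying in the turquoise tray (340 x 180 x 30 mm, to one side of the mat). Origin: underside. Leave alone.
- mallet: Mallet with black rubber head (56 mm diameter, 85 mm long) and 240 mm wooden handle, lying in the turquoise tray. Origin: underside, halfway along. Leave alone.
- spare_a: Dark spare V-die 160 x 55 x 35 mm lying on the plywood skid (260 x 180 x 18 mm, on the other side of the mat from the tray). Origin: centre of underside. Leave alone.
- spare_b: Second dark spare V-die 160 x 55 x 35 mm lying on the plywood skid. Origin: centre of underside. Leave alone.

How it is judged:
By the outcome, as a careful person would: the job done as asked, in the order asked, and still so for the second after the job is handed in, with the robot touching nothing.
It also fails if it takes over 48 s, if anything falls off the work surface, if the arm or the gripper's body presses on something with over 40 N, if the wrist force passes 120 N, or if a joint passes its speed limit or range.

## Working session

There is one attempt and no reset: what is moved stays moved. The work goes in short steps, Python scripts to look and compute and a shell command to move; the robot and the scene stay as the last step left them, time stands still between calls to the robot, and variables do not carry over. Pictures are saved under pics/ and viewed, at most 10 in all, crops included, and the job is handed in when it is done.

```bash
mkdir -p pics; ls
cat > h.py <<'E'
import numpy as np, cv2
from rig import arm
from scipy.spatial.transform import Rotation as Ro
P={c:arm.camera_params(c) for c in("side","top")}
def proj(c,X):
    p=P[c]; x=np.atleast_2d(X)@np.array(p["R"]).T+np.array(p["t"]); s=x[:,:2]/x[:,2:]
    s=s*(1+p["k1"]*(s**2).sum(1,keepdims=True)); K=np.array(p["intrinsics"]); return s@K[:2,:2].T+K[:2,2]
def ray(c,rc):
    p=P[c];K=np.array(p["intrinsics"],float)
    s=cv2.undistortPoints(np.array([[[rc[1],rc[0]]]],float),K,np.array([p["k1"],0,0,0,0.]))[0,0]
    R=np.array(p["R"]);return -R.T@np.array(p["t"]), R.T@np.array([s[0],s[1],1])
def at_z(c,rc,z):
    o,d=ray(c,rc); return o+d*(z-o[2])/d[2]
def snap(c,name):
    im=arm.read_camera(c); cv2.imwrite("pics/"+name,np.ascontiguousarray(im[:,:,::-1])); return im
E
python3 - <<'E'
from h import *
for c in P:
    snap(c,c+"0.png"); o,d=ray(c,(200,320)); print(c,o.round(3),d.round(3),P[c]["intrinsics"][0][0])
    for n,z in (("die",.006),("die_head",.106),("die_mid",.056),("stop_face",.017),("nest",0),("spacer_a",.006)):
        for r in arm.spot_point(n,c)[:3]: print(n,round(r["p"],2),np.round(r["position"],1),at_z(c,r["position"],z).round(4))
E
```

```text
pics
side [0.071 0.667 0.823] [ 0.409 -0.613 -0.676] 366.1614314668849
die 0.66 [220.5 318.8] [0.5161 0.0064 0.006 ]
die_head 0.75 [195.9 317.5] [0.5211 0.006  0.106 ]
die_mid 0.81 [210.1 319.7] [0.5111 0.0092 0.056 ]
die_mid 0.25 [198.6 322.4] [ 0.5328 -0.0382  0.056 ]
stop_face 0.7 [209.9 269.5] [0.6656 0.0639 0.017 ]
stop_face 0.27 [237.4 285.9] [0.5514 0.1266 0.017 ]
nest 0.59 [219.9 307.2] [0.5511 0.0198 0.    ]
spacer_a 0.75 [193.9 332.3] [ 0.5483 -0.1224  0.006 ]
spacer_a 0.59 [242.5 285.3] [0.5472 0.136  0.006 ]
top [ 0.436 -0.011  1.744] [ 0.028  0.018 -1.   ] 444.49184588194964
die 0.5 [192.1 322.6] [0.5155 0.0101 0.006 ]
die_head 0.43 [189.8 322.5] [0.5194 0.0093 0.106 ]
die_head 0.16 [224.4 208.8] [0.386  0.4265 0.106 ]
die_mid 0.4 [190.5 322.2] [0.5193 0.0111 0.056 ]
stop_face 0.94 [151.9 311.4] [0.6717 0.056  0.017 ]
stop_face 0.47 [176.3 321.1] [0.5766 0.0167 0.017 ]
nest 0.74 [175.5 319.1] [0.581  0.0249 0.    ]
spacer_a 0.5 [184.7 354.3] [ 0.5462 -0.1136  0.006 ]
spacer_a 0.4 [178.1 298.3] [0.5692 0.1062 0.006 ]
spacer_a 0.26 [220.9 447.2] [ 0.4102 -0.4757  0.006 ]
```

View pics/top0.png

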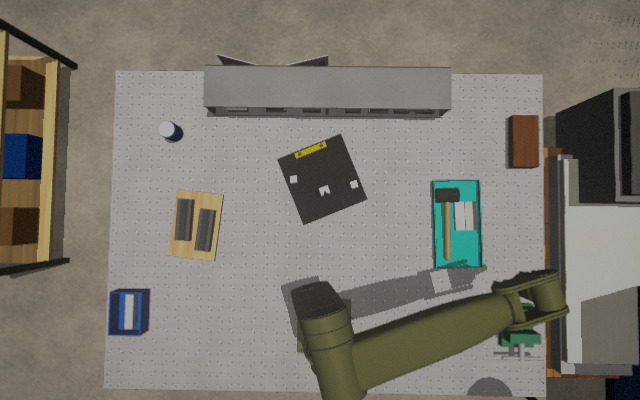

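View pics/side0.png

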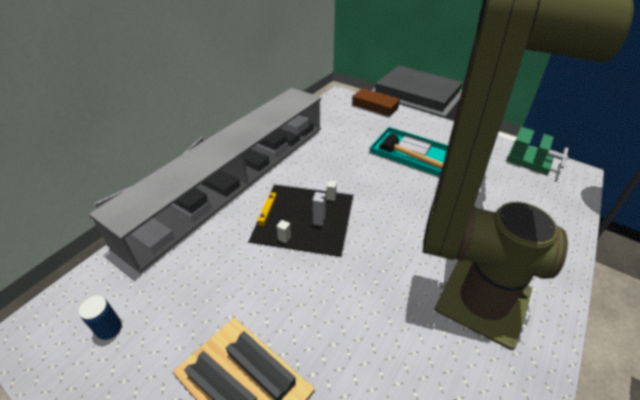

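The top view shows the mat centred near (322,180) with the yellow bar at (311,150). The die is at (323,190) with its V notch towards the robot, and the spacers are at (293,179) and (354,184). The side view agrees, with the die at (319,209). Next I fit the poses more closely.

```bash
cat > fit.py <<'E'
from h import *
from scipy.optimize import minimize
def box(x,y,yaw,lx,ly,z0,z1):
    c,s=np.cos(yaw),np.sin(yaw)
    return np.array([[x+c*a-s*b,y+s*a+c*b,z] for a in(-lx/2,lx/2) for b in(-ly/2,ly/2) for z in(z0,z1)])
def poly(c,X,S=8):
    h=cv2.convexHull(proj(c,X).astype(np.float32))[:,0]; m=np.zeros((400,640),np.float32)
    x0,y0=np.floor(h.min(0)).astype(int)-1; x1,y1=np.ceil(h.max(0)).astype(int)+2
    b=np.zeros(((y1-y0)*S,(x1-x0)*S),np.uint8)
    cv2.fillConvexPoly(b,np.round(((h+.5-[x0,y0])*S)).astype(np.int32),1)
    m[y0:y1,x0:x1]=b.reshape(y1-y0,S,x1-x0,S).mean((1,3)); return m
def fit(masks,p0,dims,fixed=None):
    def cost(p): return sum(np.abs(poly(c,box(*p[:2],p[2],*dims))-m).sum()/m.sum() for c,m in masks.items())
    best=None
    for dy in (-.15,0,.15):
        i=np.array([p0,p0+np.array([.01,0,0]),p0+np.array([0,.01,0]),p0+np.array([0,0,.12])])+[0,0,dy]
        r=minimize(cost,i[0],method="Nelder-Mead",options=dict(initial_simplex=i,xatol=1e-4,fatol=1e-4))
        if best is None or r.fun<best.fun: best=r
    return best.x,best.fun
E
python3 - <<'E'
from fit import *
ims={c:snap(c,c+"1.png") for c in P}
mk={n:{c:(arm.outline_of(n,c) or [{"pixels":np.zeros((400,640)),"p":0}])[0] for c in P} for n in("nest","die")}
for n in mk: print(n,[(c,round(o["p"],2),int(o["pixels"].sum())) for c,o in mk[n].items()])
# mat edges via min area rect in the plane z=.006 (top) and yellow bar
for c in P:
    hsv=cv2.cvtColor(ims[c],cv2.COLOR_RGB2HSV); y=cv2.inRange(hsv,(20,120,100),(35,255,255)); u=np.argwhere(y>0)
    b=[r for r in u if np.linalg.norm(at_z(c,r,.028)[:2]-[.67,.06])<.1]
    W=np.array([at_z(c,r,.028)[:2] for r in b]); rc=cv2.minAreaRect(W.astype(np.float32)*1000); v=np.linalg.svd(W-W.mean(0))[2][0]
    print(c,"bar",len(b),W.mean(0).round(4),"yaw",np.arctan2(v[1],v[0]).round(3),rc)
    m=mk["nest"][c]["pixels"]
    if m.sum():
        W=np.array([at_z(c,r,.006)[:2] for r in np.argwhere(m)]); print(c,"mat",cv2.minAreaRect(W.astype(np.float32)*1000))
d={c:o["pixels"].astype(np.float32) for c,o in mk["die"].items() if o["pixels"].sum()}
for s in (d,*({c:m} for c,m in d.items())): print(list(s),fit(s,np.array([.517,.009,.38]),(.03,.036,.006,.106)))
t=cv2.resize(ims["top"][172:202,300:345],None,fx=12,fy=12,interpolation=cv2.INTER_CUBIC)
s=cv2.resize(ims["side"][180:232,290:345],None,fx=8,fy=8,interpolation=cv2.INTER_CUBIC)
cv2.imwrite("pics/crop1.png",np.vstack([t[:,:440,::-1],s[:240,:440,::-1]]) if 0 else cv2.hconcat([cv2.resize(t,(400,267)),cv2.resize(s,(282,267))])[:,:,::-1])
st=arm.read_state();print(st["t"],st["tcp_pos"],st["eef_rot"],arm.tcp_to_grasp,st["force"])
E
```

```text
nest [('side', 0.74, 4707), ('top', 0.7, 4753)]
die [('side', 0.91, 384), ('top', 0.41, 84)]
side bar 217 [0.6728 0.0669] yaw 1.97 ((674.4984741210938, 63.996368408203125), (24.03697967529297, 140.43606567382812), 22.771589279174805)
side mat ((565.8572387695312, 17.238143920898438), (281.7718811035156, 273.3548278808594), 22.805448532104492)
top bar 190 [0.6791 0.0607] yaw -1.168 ((679.1710205078125, 60.54205322265625), (24.26660919189453, 129.17115783691406), 23.032527923583984)
top mat ((569.0692749023438, 14.27032470703125), (282.2343444824219, 275.69281005859375), 22.361949920654297)
['side', 'top'] (array([0.51977992, 0.00462605, 0.31884904]), np.float64(0.3212774395942688))
['side'] (array([0.5167462 , 0.00821806, 0.35739623]), np.float64(0.0799153670668602))
['top'] (array([0.52094201, 0.00481074, 0.35744241]), np.float64(0.1936383992433548))
1.0 [ 0.22456208 -0.60996799  0.23133111] [3.14157831e+00 6.66943465e-06 3.52854241e-01] 0.0187 [-0.08067889  0.00708801 -0.26281883]
```

View pics/crop1.png

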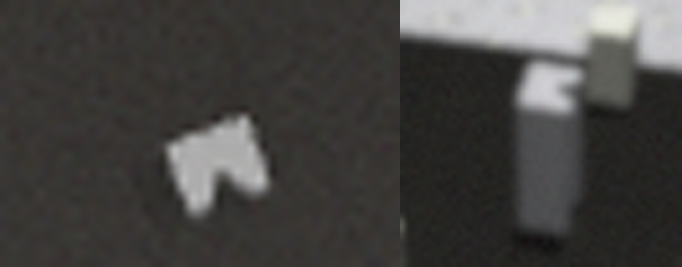

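```bash
cat > go.py <<'E'
import sys
from h import *
def to(x,y,z,yaw):
    st=arm.read_state(); R=Ro.from_euler("xyz",st["eef_rot"]); T=Ro.from_euler("xyz",[np.pi,0,yaw])
    print("t",round(st["t"],2),"shift",R.inv().apply(np.array([x,y,z])-st["tcp_pos"]).round(4),"turn",(R.inv()*T).as_rotvec().round(4),"tcp",st["tcp_pos"].round(4),"F",np.round(st["force"],2))
if __name__=="__main__": to(*map(float,sys.argv[1:]))
E
python3 -m creep '{"xyz":[[0.437,-0.474,0],[0.437,-0.474,0],[0.437,-0.474,0],[0.437,-0.474,0],[0.437,-0.474,0],[0.437,-0.474,0],[0.437,-0.474,0],[0.437,-0.474,0]],"turn":[[0,0,-0.037],[0,0,-0.037],[0,0,-0.037],[0,0,-0.037],[0,0,-0.037],[0,0,-0.037],[0,0,-0.037],[0,0,-0.037]],"gripper":[0.012,0.012,0.012,0.012,0.012,0.012,0.012,0.012]}'
python3 go.py .471 -.0144 .082 .39
```

```text
t: 1.8
tcp_pos: [0.3777, -0.2385, 0.2317]
eef_rot: [3.141, -0.001, 0.389]
force: [0.9, -1.1, -0.6]
grip_width: 0.0116
gripper_force: 0.0
t 1.8 shift [ 0.1712 -0.1721  0.1496] turn [ 0.001  -0.0007 -0.0009] tcp [ 0.3777 -0.2385  0.2317] F [ 0.88 -1.09 -0.59]
```

```bash
python3 -m creep '{"xyz":[[0.168,-0.168,0],[0.168,-0.168,0],[0.168,-0.168,0],[0.168,-0.168,0],[0.168,-0.168,0],[0.168,-0.168,0.03],[0.168,-0.168,0.08],[0.168,-0.168,0.12]],"turn":[[0,0,0],[0,0,0],[0,0,0],[0,0,0],[0,0,0],[0,0,0],[0,0,0],[0,0,0]],"gripper":[0.012,0.012,0.012,0.012,0.012,0.012,0.012,0.012]}'
python3 -m creep '{"xyz":[[0,0,0],[0,0,0]],"turn":[[0,0,0],[0,0,0]],"gripper":[0.012,0.012]}'
python3 go.py .471 -.0144 .082 .39
python3 - <<'E'
from h import *
ims=[snap("top","top2.png")[160:215,280:360],snap("side","side2.png")[165:245,260:360]]
cv2.imwrite("pics/crop2.png",cv2.hconcat([cv2.resize(i,(395,300),interpolation=cv2.INTER_CUBIC) for i in ims])[:,:,::-1])
E
```

```text
t: 2.6
tcp_pos: [0.4688, -0.0204, 0.1099]
eef_rot: [3.141, -0.001, 0.391]
force: [0.3, -0.5, 0.3]
grip_width: 0.0119
gripper_force: 0.0
t: 2.8
tcp_pos: [0.4689, -0.0211, 0.1117]
eef_rot: [-3.141, 0.001, 0.39]
force: [0.7, 0.2, 0.5]
grip_width: 0.0121
gripper_force: 0.0
t 2.8 shift [ 0.0045 -0.0054  0.0297] turn [-0.0005  0.0007 -0.0003] tcp [ 0.4689 -0.0211  0.1117] F [0.74 0.24 0.51]
```

View pics/crop2.png

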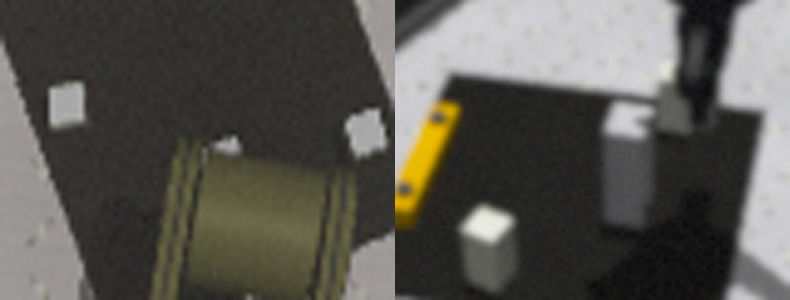

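The side crop shows the fingers about 25 mm behind the die's V face, clear of the spacers. I'll lower them, then approach slowly.

```bash
python3 -m creep '{"xyz":[[0,-0.005,0.028],[0.005,-0.005,0.028],[0.012,-0.005,0.028],[0.018,-0.005,0.028],[0.024,-0.005,0.028],[0.029,-0.005,0.028],[0.034,-0.005,0.028],[0.038,-0.005,0.028]],"turn":[[0,0,0],[0,0,0],[0,0,0],[0,0,0],[0,0,0],[0,0,0],[0,0,0],[0,0,0]],"gripper":[0.012,0.012,0.012,0.012,0.012,0.012,0.012,0.012]}'
python3 go.py .518 .006 .082 .39
python3 - <<'E'
from h import *
im=snap("side","side3.png")[165:245,260:360]
cv2.imwrite("pics/crop3.png",cv2.resize(im,(500,400),interpolation=cv2.INTER_CUBIC)[:,:,::-1])
E
```

```text
t: 3.7
tcp_pos: [0.5027, -0.0019, 0.0835]
eef_rot: [3.142, 0.0, 0.39]
force: [-0.8, -1.2, 0.2]
grip_width: 0.0122
gripper_force: 0.4
t 3.7 shift [ 0.0172 -0.0015  0.0015] turn [ 0.0001  0.     -0.0002] tcp [ 0.5027 -0.0019  0.0835] F [-0.76 -1.16  0.21]
```

View pics/crop3.png

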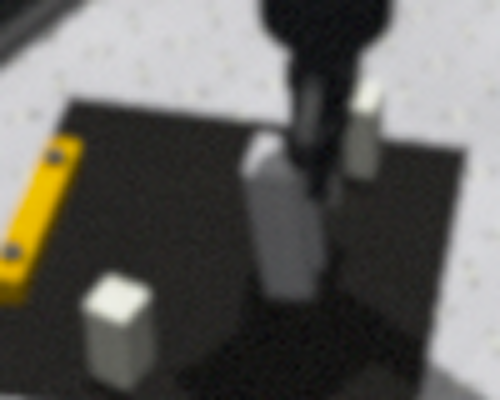

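The die top at (262,145) has tilted about 8° towards the bar. I'll keep pushing past the balance point.

```bash
python3 -m creep '{"xyz":[[0.004,0,0],[0.008,0,0],[0.012,0,0],[0.016,0,0],[0.02,0,0],[0.022,0,0],[0.022,0,0],[0.022,0,0]],"turn":[[0,0,0],[0,0,0],[0,0,0],[0,0,0],[0,0,0],[0,0,0],[0,0,0],[0,0,0]],"gripper":[0.012,0.012,0.012,0.012,0.012,0.012,0.012,0.012]}'
python3 - <<'E'
from h import *
im=snap("side","side4.png")[165:245,260:360]
cv2.imwrite("pics/crop4.png",cv2.resize(im,(500,400),interpolation=cv2.INTER_CUBIC)[:,:,::-1])
for c in P:
    if c=="top": snap(c,"top4.png")
    for n,z in (("die",.021),("die_head",.021),("die_mid",.021)):
        for r in arm.spot_point(n,c)[:1]: print(c,n,round(r["p"],2),at_z(c,r["position"],z).round(4))
E
```

```text
t: 4.55
tcp_pos: [0.5225, 0.0064, 0.0833]
eef_rot: [-3.142, 0.0, 0.39]
force: [-0.3, 0.5, 0.2]
grip_width: 0.012
gripper_force: 0.0
side die 0.82 [0.5329 0.0093 0.021 ]
side die_head 0.63 [ 0.5337 -0.0988  0.021 ]
side die_mid 0.63 [0.5836 0.0313 0.021 ]
top die 0.35 [0.6681 0.0515 0.021 ]
top die_head 0.48 [0.6223 0.0481 0.021 ]
top die_mid 0.63 [0.5756 0.0372 0.021 ]
```

View pics/crop4.png

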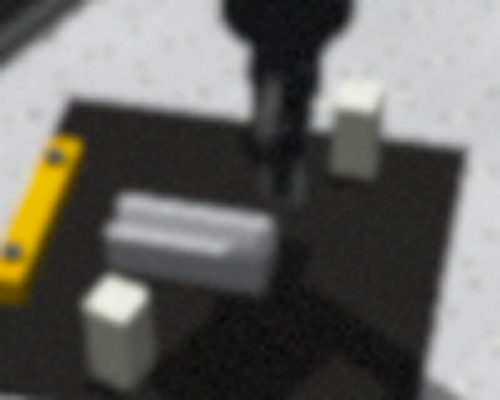

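The die now lies V up, with its head end at about (115,225) and foot at (270,255) in the crop, and both spacers are still standing. I'll back off, lower the fingers and measure.

```bash
python3 -m creep '{"xyz":[[-0.035,0,0],[-0.04,0,0],[-0.04,0,0.03],[-0.04,0,0.066],[-0.04,0,0.066],[-0.04,0,0.066]],"turn":[[0,0,0],[0,0,0],[0,0,0],[0,0,0],[0,0,0],[0,0,0]],"gripper":[0.012,0.012,0.012,0.012,0.012,0.012]}'
python3 - <<'E'
from fit import *
im=snap("side","side5.png"); snap("top","top5.png")
masks={c:o[0]["pixels"].astype(np.float32) for c in P if (o:=arm.outline_of("die",c))}
for c,m in masks.items(): print(c,m.sum(),fit({c:m},np.array([.579,.029,.39]),(.1,.036,.006,.036)))
ti=cv2.imread("pics/top5.png")[140:205,285:365]
cv2.imwrite("pics/crop5.png",cv2.hconcat([cv2.resize(ti,(395,320),interpolation=cv2.INTER_CUBIC),cv2.resize(np.ascontiguousarray(im[165:245,260:360,::-1]),(400,320),interpolation=cv2.INTER_CUBIC)]))
for n,z in (("die_mid",.021),("stop_face",.017)):
  for c in P:
    for r in arm.spot_point(n,c)[:1]: print(c,n,round(r["p"],2),at_z(c,r["position"],z).round(4))
E
python3 go.py .533 .009 .017 .395
```

```text
t: 5.55
tcp_pos: [0.4854, -0.0087, 0.0173]
eef_rot: [-3.141, 0.001, 0.39]
force: [1.6, 0.2, 1.0]
grip_width: 0.0117
gripper_force: 0.0
side 491.0 (array([0.57673529, 0.03002481, 0.32366737]), np.float64(0.05610361322760582))
top 216.0 (array([0.58738603, 0.02976709, 0.35446572]), np.float64(0.20037615299224854))
side die_mid 0.96 [0.5747 0.0376 0.021 ]
top die_mid 0.63 [0.5804 0.0283 0.021 ]
side stop_face 0.97 [0.667  0.0622 0.017 ]
top stop_face 0.57 [0.6693 0.0587 0.017 ]
t 5.95 shift [0.0501 0.0012 0.0014] turn [ 0.0009 -0.0016 -0.0052] tcp [ 0.4862 -0.0089  0.0183] F [ 0.34  0.02 -0.17]
```

View pics/crop5.png

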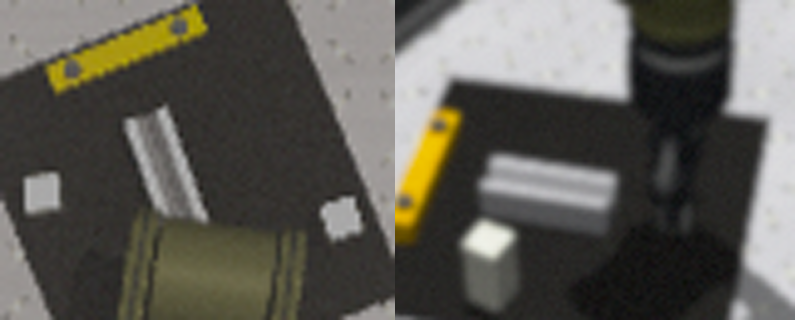

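The die axis runs from (147,115) to (183,215) in the top crop, nearly square to the bar and centred on it, with about 44 mm left to go. The fingers at (680,215) in the side crop are behind its foot end.

```bash
python3 -m creep '{"xyz":[[0.015,0,0],[0.028,0,0],[0.034,0,0],[0.04,0,0],[0.046,0,0],[0.052,0,0],[0.058,0,0],[0.063,0,0]],"turn":[[0,0,-0.006],[0,0,-0.006],[0,0,-0.006],[0,0,-0.006],[0,0,-0.006],[0,0,-0.006],[0,0,-0.006],[0,0,-0.006]],"gripper":[0.012,0.012,0.012,0.012,0.012,0.012,0.012,0.012]}'
python3 go.py .5245 .0005 .017 .396
```

```text
t: 6.75
tcp_pos: [0.5419, 0.0145, 0.017]
eef_rot: [-3.141, 0.006, 0.396]
force: [-7.8, -3.7, 6.4]
grip_width: 0.012
gripper_force: 4.4
t 6.75 shift [-0.0215  0.0062  0.0002] turn [-0.0011  0.0062  0.0003] tcp [0.5419 0.0145 0.017 ] F [-7.78 -3.71  6.44]
```

```bash
python3 -m creep '{"xyz":[[0.004,0,0],[0.008,0,0],[0.011,0,0],[0.013,0,0],[0.013,0,0]],"turn":[[0,0,0],[0,0,0],[0,0,0],[0,0,0],[0,0,0]],"gripper":[0.012,0.012,0.012,0.012,0.012]}'
python3 - <<'E'
from h import *
im=snap("side","side6.png"); snap("top","top6.png")
ti=cv2.imread("pics/top6.png")[140:205,285:365]
cv2.imwrite("pics/crop6.png",cv2.hconcat([cv2.resize(ti,(395,320),interpolation=cv2.INTER_CUBIC),cv2.resize(np.ascontiguousarray(im[165:245,250:350,::-1]),(400,320),interpolation=cv2.INTER_CUBIC)]))
E
python3 go.py .5245 .0005 .017 .396
```

```text
t: 7.25
tcp_pos: [0.5542, 0.0196, 0.017]
eef_rot: [-3.141, 0.005, 0.396]
force: [-5.6, -2.2, 5.2]
grip_width: 0.0123
gripper_force: 3.3
t 7.35 shift [-0.0348  0.0062  0.0002] turn [-0.0009  0.0048  0.0002] tcp [0.5542 0.0197 0.017 ] F [-5.54 -2.61  5.45]
```

View pics/crop6.png

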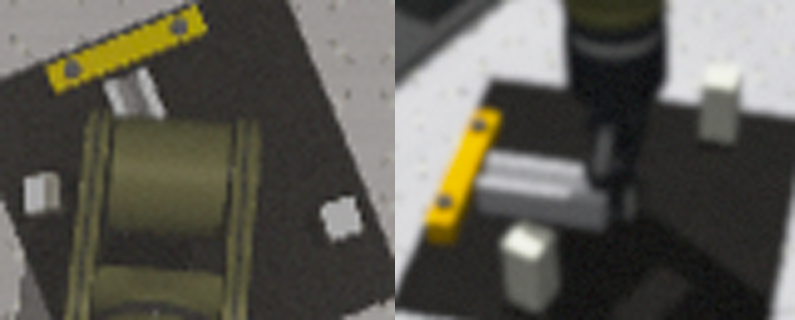

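The die head at (125,80) in the top crop is within about 5–10 mm of the bar. I'll continue in small steps and watch the force.

```bash
python3 -m creep '{"xyz":[[0.002,0,0],[0.004,0,0],[0.005,0,0]],"turn":[[0,0,0],[0,0,0],[0,0,0]],"gripper":[0.012,0.012,0.012]}'
```

```text
t: 7.65
tcp_pos: [0.5584, 0.0214, 0.017]
eef_rot: [-3.141, 0.006, 0.396]
force: [-7.8, -3.8, 7.1]
grip_width: 0.012
gripper_force: 4.3
```

```bash
python3 -m creep '{"xyz":[[0.0015,0,0],[0.003,0,0]],"turn":[[0,0,0],[0,0,0]],"gripper":[0.012,0.012]}'
```

```text
t: 7.85
tcp_pos: [0.561, 0.0225, 0.017]
eef_rot: [-3.14, 0.006, 0.396]
force: [-7.0, -3.9, 6.3]
grip_width: 0.0121
gripper_force: 4.3
```

```bash
python3 -m creep '{"xyz":[[0.001,0,0],[0.002,0,0]],"turn":[[0,0,0],[0,0,0]],"gripper":[0.012,0.012]}'; python3 go.py .561 .0225 .017 .396
```

```text
t: 8.05
tcp_pos: [0.5625, 0.0232, 0.0169]
eef_rot: [-3.14, 0.007, 0.396]
force: [-11.0, -5.7, 8.0]
grip_width: 0.0119
gripper_force: 6.0
t 8.05 shift [-0.0016  0.     -0.    ] turn [-0.0012  0.0074  0.0005] tcp [0.5625 0.0232 0.0169] F [-10.98  -5.71   8.  ]
```

```bash
python3 -m creep '{"xyz":[[0.001,0,0],[0.002,0,0]],"turn":[[0,0,0],[0,0,0]],"gripper":[0.012,0.012]}'
```

```text
t: 8.25
tcp_pos: [0.5625, 0.0232, 0.0169]
eef_rot: [-3.14, 0.013, 0.397]
force: [-19.3, -8.1, 15.7]
grip_width: 0.0123
gripper_force: 10.2
```

The die has stopped against the bar at about 21 N. I'll back off, shut the fingers and press once more near the middle of the rear end, so the head seats flush.

```bash
python3 -m creep '{"xyz":[[-0.003,0,0],[-0.015,0,0],[-0.015,0,0],[-0.015,0,0]],"turn":[[0,0,0],[0,0,0],[0,0,0],[0,0,0]],"gripper":[0,0,0,0]}'
python3 go.py .5625 .0232 .017 .396
python3 - <<'E'
from fit import *
m=arm.read_camera("side"); o=arm.outline_of("die","side")[0]["pixels"].astype(np.float32)
x,f=fit({"side":o},np.array([.62,.042,.39]),(.1,.036,.006,.036)); print(x,f)
E
```

```text
t: 8.65
tcp_pos: [0.5529, 0.0189, 0.0173]
eef_rot: [3.142, -0.0, 0.396]
force: [-0.1, 0.9, 0.3]
grip_width: -0.0004
gripper_force: 0.0
t 8.65 shift [ 0.0105 -0.0003  0.0003] turn [ 0.     -0.0004 -0.0005] tcp [0.5529 0.0189 0.0173] F [-0.14  0.87  0.35]
[0.61720178 0.04779145 0.35228957] 0.11810559779405594
```

```bash
python3 -m creep '{"xyz":[[0.005,0,0],[0.009,0,0],[0.011,0,0],[0.013,0,0],[0.0145,0,0],[0.0145,0,0]],"turn":[[0,0,0],[0,0,0],[0,0,0],[0,0,0],[0,0,0],[0,0,0]],"gripper":[0,0,0,0,0,0]}'; python3 go.py .5625 .0232 .017 .396
```

```text
t: 9.35
tcp_pos: [0.5627, 0.023, 0.0173]
eef_rot: [-3.14, 0.012, 0.397]
force: [-16.7, -7.2, 14.5]
grip_width: -0.0
gripper_force: 9.0
t 9.35 shift [-0.0001 -0.0003  0.0003] turn [-0.0012  0.012   0.0013] tcp [0.5627 0.023  0.0173] F [-16.66  -7.17  14.52]
```

Seated at the same place at about 18 N. I'll withdraw back, then up, and check.

```bash
python3 -m creep '{"xyz":[[-0.006,0,0],[-0.035,0,0],[-0.06,0,0],[-0.07,0,-0.04],[-0.1,0,-0.09],[-0.14,0,-0.13],[-0.18,0,-0.15],[-0.18,0,-0.15]],"turn":[[0,0,0],[0,0,0],[0,0,0],[0,0,0],[0,0,0],[0,0,0],[0,0,0],[0,0,0]],"gripper":[0,0,0,0,0,0,0,0]}'
python3 -m creep '{"xyz":[[0,0.05,0],[0,0.1,0],[0,0.15,0],[0,0.2,0],[0,0.25,0],[0,0.3,0],[0,0.3,0]],"turn":[[0,0,0],[0,0,0],[0,0,0],[0,0,0],[0,0,0],[0,0,0],[0,0,0]],"gripper":[0,0,0,0,0,0,0]}'
python3 - <<'E'
from h import *
im=snap("side","side7.png"); snap("top","top7.png")
ti=cv2.imread("pics/top7.png")[140:205,285:365]
cv2.imwrite("pics/crop7.png",cv2.hconcat([cv2.resize(ti,(395,320),interpolation=cv2.INTER_CUBIC),cv2.resize(np.ascontiguousarray(im[165:245,250:350,::-1]),(400,320),interpolation=cv2.INTER_CUBIC)]))
E
```

```text
t: 10.15
tcp_pos: [0.4005, -0.046, 0.1717]
eef_rot: [3.136, -0.007, 0.395]
force: [0.2, -0.5, -0.5]
grip_width: 0.0
gripper_force: 0.0
t: 10.85
tcp_pos: [0.5176, -0.3263, 0.1649]
eef_rot: [-3.141, 0.001, 0.392]
force: [1.3, -0.1, -0.6]
grip_width: 0.0001
gripper_force: 0.0
```

View pics/crop7.png

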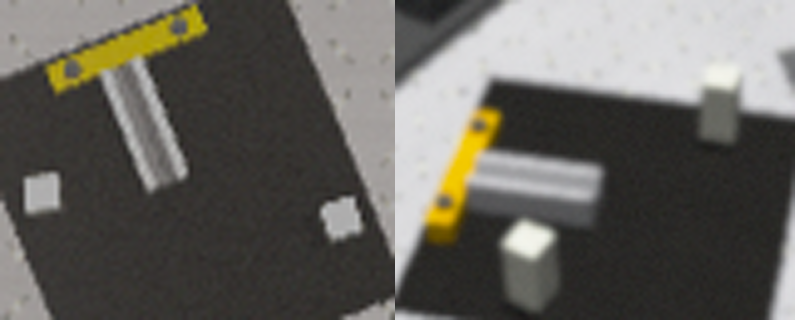

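The top crop shows the die from (123,68) to (168,185), V up, with its head against the bar. Both spacers are where they were. A numeric squareness check follows.

Run:
```python
from h import *
im=cv2.imread("pics/top7.png"); off=np.array([140,285]); S=8
c=cv2.resize(im[140:205,285:365],None,fx=S,fy=S,interpolation=cv2.INTER_CUBIC); hsv=cv2.cvtColor(c,cv2.COLOR_BGR2HSV)
def rect(m,near,z):
    cs,_=cv2.findContours(m,cv2.RETR_EXTERNAL,cv2.CHAIN_APPROX_NONE)
    for k in sorted(cs,key=cv2.contourArea)[::-1][:6]:
        W=np.array([at_z("top",(q[0][1]/S-.44+140,q[0][0]/S-.44+285),z)[:2] for q in k]); r=cv2.minAreaRect(W.astype(np.float32)*1000)
        if np.linalg.norm(np.array(r[0])/1000-near)<.04:
            mm=np.zeros(m.shape,np.uint8);cv2.drawContours(mm,[k],-1,255,-1);V=np.array([at_z("top",(a/S-.44+140,b/S-.44+285),z)[:2] for a,b in np.argwhere(mm)[::5]])
            v=np.linalg.svd(V-V.mean(0),full_matrices=False)[2][0]; print(r,np.degrees(np.arctan2(v[1],v[0]))%90)
rect(cv2.inRange(hsv,(0,0,105),(180,70,255)),[.62,.042],.036)
rect(cv2.inRange(hsv,(20,120,80),(35,255,255)),[.678,.063],.028)
m=cv2.inRange(hsv,(0,0,0),(180,255,75));
```

```text
((619.1760864257812, 45.299644470214844), (102.36406707763672, 38.50585174560547), 22.19310760498047) 22.311434718819584
((678.9632568359375, 60.59149169921875), (26.438621520996094, 132.35728454589844), 22.89620018005371) 22.70618958691314
```

```bash
python3 -c "
from rig import arm
print(arm.hand_in())"
```

```text
the job is handed in; nothing more can be done
None
```

I tipped the die V-up onto the mat and pushed it against the stop bar, then handed the job in at about 11 s; the pictures show it square to within about 0.4° with no gap I could measure, and both spacers standing where they were.

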